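# Hang the dip basket on the rinse pot

## Task

Hang the small steel dip basket that has a hook by that hook over the rim of the tall steel pot, so that its cup hangs inside the pot, clear of the bottom, with the hook's lip outside the wall. Any place round the rim will do. Leave the basket without a hook and the low dish where they stand.

Things in the scene. Friction and masses are not known exactly. Their poses are not given: they have to be found in the camera images.
- hook_basket: Dip basket with the hook, 0.12 kg, loose, standing upright: round steel cup (52 mm diameter, 32 high, drain holes) with an upright strap (x -30 to -26 mm, 16 wide) that ends in a black grip (top at z 145 mm); below the grip a flat hook reaches out to -x and turns down. Origin: centre of the cup's underside, z up. At the start the hook points to the robot's left (+y) within 40 degrees.
- hook_gap (a point): Middle of the underside of the hook's flat bridge (4 mm thick), halfway between strap and lip: (-43, 0, 84) mm in hook_basket; the opening from strap to lip is 26 mm wide. The rim should come here. Axes as hook_basket.
- hook_lip (a point): Lower end of the hook's down-turned lip (x -60 to -56 mm, hanging 27 mm below the bridge): (-58, 0, 58) mm in hook_basket. Axes as hook_basket.
- hook_grip (a point): Centre of the basket's black upright grip, (-28, 0, 120) mm in hook_basket; the grip is 14 mm thick along x, 18 mm along y and 50 mm high (z = 95 to 145 mm). Nothing stands beside it. Axes as hook_basket.
- plain_basket: The other dip basket: same cup, strap and grip (145 mm high), but no hook. It may stand between the hooked basket and the pot. Leave it. Origin: centre of the cup's underside, z up, strap and grip at x = -28 mm.
- rinse_pot: The tall round steel pot, open at the top, 0.9 kg, loose: outer diameter 120 mm, wall 4 mm thick (inner diameter 112 mm), rim 110 mm above its underside, floor inside 10 mm above its underside. Origin: centre of its underside; z up. Its yaw means nothing. Mind the bench tester behind pot and dish: it fills x > 0.56 m, y -0.3 to 0.05 m, up to 0.5 m high.
- low_dish: A low round steel dish, 120 mm in diameter like the pot but only 32 mm high. Leave it. Origin: centre of its underside.
Things that resemble listed ones, but are neither listed nor needed, are in the scene too. Leave any yellow look-alike of the hook_basket alone.

How it is judged:
By the outcome, as a careful person would: the job done as asked, in the order asked, and still so for the second after the job is handed in, with the robot touching nothing.
It also fails if it takes over 46 s, if anything falls off the work surface, if the arm or the gripper's body presses on something with over 40 N, if the wrist force passes 120 N, or if a joint passes its speed limit or range.

## Robot

A 7-joint arm with a two-finger parallel gripper is mounted at the origin on a cart in front of the work surface, level with it; the furniture and walls round the work are solid. World frame = base frame: x ahead of the robot, y to its left, z up, the work surface at z = 0. Lengths are in mm, angles in rad, forces in N, time in s.
With the tool pointing down it reaches from about 425 to 975 mm from the base axis. Payload 16.7 kg.
Tool frame: the origin (TCP) lies on the centre line of the jaws, within the pads' length; the fingertips stand 19 mm ahead of it and the grasp point (between the pads) is the TCP; x points along the fingers, y is the direction in which the jaws open and shut, and the axes are right-handed (so a half turn about x gives the same grasp; the last joint's range is limited). The gripper opens to 85 mm and grips with 20 to 120 N. Pads are 22 mm wide; open, the fingers measure 114 mm over their backs; the gripper's body (76 mm by 85 mm) begins 54 mm behind the grasp point. The pads swing forward as they close: fully open they stand 13 mm farther back than shut.
Start: joints at [-1.31, 0.426, 0.074, 1.606, -0.034, 1.111, -0.067], TCP at [268.939, 619.071, 250.302] pointing down, gripper open.
Joint ranges: [-2.85, 2.85], [-0.5, 2.14], [-1.23, 1.37], [0.21, 2.46], [-1.02, 4.16], [0.16, 2.05], [-2.73, 2.73]. Speed limits (rad/s): [1.89, 1.89, 2.39, 2.39, 3.01, 3.01, 3.01].

## Interface

Orientations are given as a unit quaternion [w, x, y, z].
In Python, from rig import bot gives the robot as it stands.
- The arm moves only by the shell command python3 -m creep 'ROWS'. ROWS is JSON, a list of rows, each an object of numbers: "x", "y", "z": the shift along the world's x, y, z in m; "wx", "wy", "wz": the turn, a rotation vector about the world's x, y, z in rad; "hand": the opening, from 0 (shut) to 1 (fully open). A call has 1 to 20 rows; each row shifts and turns the pose as measured when the row begins; what a row does not reach is not made up. A row lasts 1/12 s, in which the tool goes at most 41.7 mm and 7.16 degrees, less where a joint would pass 70% of its speed; a pose out of reach is approached as far as the arm can. A call is refused whole if a number of a shift passes 0.0417 or a number of a turn 0.125, either way. A call with a gripper value outside its range is refused whole. The fingers move at their own pace and stop on an object; the grip force is fixed at half the most. Time passes only in rows, so rows that do not move let the fingers close. It gives the time, the measured TCP pose, the force and the opening at its end, in the units of the state.
- bot.read_state(): the state, without advancing time (a new reading comes with each control period).
- bot.get_image(name): name is "scene" or "top" or "wrist"; returns a dict with "frame" (384x512x3 uint8, red, green, blue), "mtx" (3x3 intrinsics, pixels), "rvec" (rotation vector, rad) and "tvec" (3), from world to camera coordinates, as OpenCV has them; the wrist camera has in their place "tool_from_camera" (4x4, takes a point from camera to tool coordinates, whose origin is the TCP and whose axes are the tool frame's). Camera axes: x right, y down, z forward; pixel columns grow to the right and rows downward; lengths in mm; the calibration is good to about 2 mm. A picture is of the moment at which its call begins: read the wrist's pose just before it. There is no depth.
- bot.close_job(): hands the job in, once; it reports no verdict.
Trained networks look in a picture, given as the dict that the camera call returned (one of the last four; its "shot" number tells which), for a name from the list of things; names that differ only in an ending like _2 or _b are one class to them, and where a whole thing is asked for, a point or a joint stands for the part that bears it (a point fixed in the world has none). Each returns a list of dicts, best first, with "conf" (0 to 1); they miss things now and then, are a little off and sometimes report something else, mostly with a low value. They report only what shows in the picture. A call takes as long as a camera call. They do not tell look-alikes from the thing itself.
- bot.cut_out(picture, target): "mask" (384x512 bool, what is visible of it) and "bbox" ([left, top, right, bottom] in pixels, round what is visible of it).
- bot.pinpoint(picture, target): "pixel" ([column, row] in pixels: a listed point, or the origin of a listed thing).
The state is a dict: "time_s": time; "joint_positions": joint angles; "qd": joint speeds; "joint_torque": joint torques, N m; "ee_pos": TCP position; "orientation": TCP orientation; "force": force on the tool from outside, world axes, zero at the start; "moment": the same for the moment, N m; "grip_width": finger opening in mm.
Only numpy, scipy, OpenCV 4.12 (cv2) and the standard library are available. Lean on these libraries where they do the work, as an engineer would, in place of code of your own. Each camera call takes 0.05 s, during which the arm holds its last target.

## Working session

There is one attempt and no reset: what is moved stays moved. The work goes in short steps, Python scripts to look and compute and a shell command to move; the robot and the scene stay as the last step left them, time stands still between calls to the robot, and variables do not carry over. Pictures are saved under pics/ and viewed, and the job is handed in when it is done.

```bash
ls; mkdir -p pics; cat > h.py <<'E'
import numpy as np,cv2
from rig import bot
def save(im,n): cv2.imwrite('pics/'+n,im['frame'][:,:,::-1])
E
python3 - <<'E'
from h import *
print(bot.read_state())
import pickle
for n in ['scene','top','wrist']:
    im=bot.get_image(n); save(im,n+'0.png'); pickle.dump(im,open(n+'0.pkl','wb'))
    for t in ['hook_basket','hook_gap','hook_lip','hook_grip','plain_basket','rinse_pot','low_dish']:
        print(n,t,[(np.round(d['pixel'],1).tolist(),round(d['conf'],2)) for d in bot.pinpoint(im,t)])
print(bot.read_state()['time_s'])
E
```

```text
pics
{'time_s': 0.0, 'joint_positions': array([-1.31052575,  0.42673003,  0.07383862,  1.60658651, -0.03412064,
        1.11080157, -0.06716725]), 'qd': array([-0.00037553,  0.00010081,  0.00017141,  0.00065774,  0.00014246,
        0.00013983,  0.00035941]), 'joint_torque': array([ 2.18197594e-03, -9.49829578e+01,  3.76223937e+00, -4.63499236e+01,
        1.92449265e-02,  1.03406832e-02, -2.57302382e-06]), 'ee_pos': array([268.78189662, 618.77053022, 249.62056439]), 'orientation': array([ 0.69224333,  0.14345482,  0.69237687, -0.14434039]), 'force': array([-0.54457752,  0.04490932,  0.32317936]), 'moment': array([-0.01579398, -0.00302821,  0.02332457]), 'grip_width': 85.12960593191838}
scene hook_basket [([191.9, 207.0], 0.87)]
scene hook_gap [([205.8, 178.8], 0.67), ([271.3, 196.2], 0.62), ([197.1, 171.3], 0.58)]
scene hook_lip [([201.9, 183.2], 0.88), ([270.1, 206.2], 0.62)]
scene hook_grip [([279.1, 188.4], 0.59), ([196.1, 171.1], 0.54)]
scene plain_basket [([207.7, 218.2], 0.79)]
scene rinse_pot [([273.3, 298.3], 0.75), ([228.7, 249.8], 0.73)]
scene low_dish []
top hook_basket [([233.9, 143.9], 0.79), ([151.1, 233.7], 0.74)]
top hook_gap [([132.5, 222.7], 0.94), ([227.5, 152.8], 0.58)]
top hook_lip [([223.7, 159.3], 0.83), ([142.9, 214.8], 0.8)]
top hook_grip [([135.2, 225.6], 0.92), ([223.9, 147.0], 0.88)]
top plain_basket [([200.7, 236.0], 0.95)]
top rinse_pot [([361.4, 222.5], 0.74)]
top low_dish [([267.1, 232.8], 0.73)]
wrist hook_basket []
wrist hook_gap []
wrist hook_lip []
wrist hook_grip []
wrist plain_basket []
wrist rinse_pot []
wrist low_dish []
1.2
```

View pics/scene0.png

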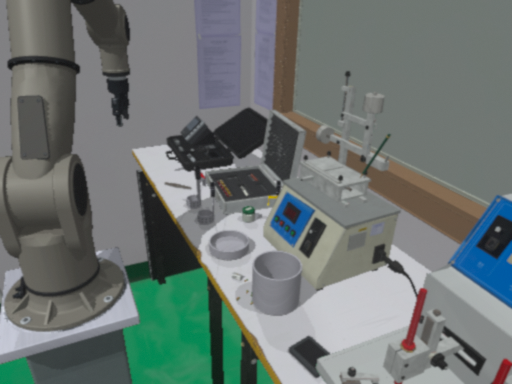

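View pics/top0.png

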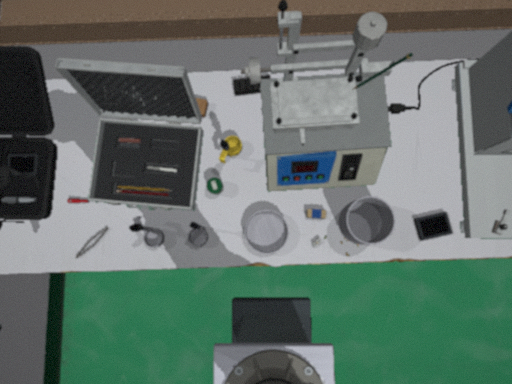

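```bash
python3 - <<'E'
import pickle,cv2
for n,(a,b,c,d) in dict(scene=(150,130,310,330),top=(100,110,420,270)).items():
    im=pickle.load(open(n+'0.pkl','rb'));print(n,im['mtx'],im['rvec'],im['tvec'])
    k=2.5 if n=='top' else 3
    cv2.imwrite('pics/%s0c.png'%n,cv2.resize(im['frame'][b:d,a:c,::-1],None,fx=k,fy=k,interpolation=3))
E
```

```text
scene [[403.83301471   0.         254.77529218]
 [  0.         403.83301471 204.38889782]
 [  0.           0.           1.        ]] [ 2.02395239 -0.43655966  0.29121828] [-481.98789022  220.680562   1038.69850744]
top [[372.2278385    0.         253.22748941]
 [  0.         372.2278385  194.66441915]
 [  0.           0.           1.        ]] [ 2.12040384 -2.15557249  0.09529055] [ 54.65662748 549.42235353 973.98804493]
```

View pics/scene0c.png

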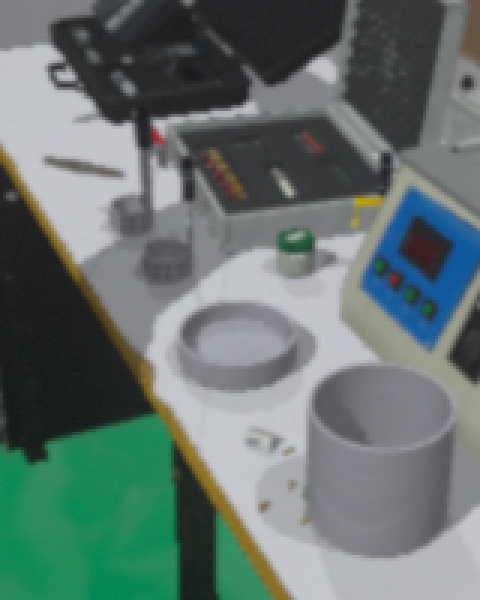

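View pics/top0c.png

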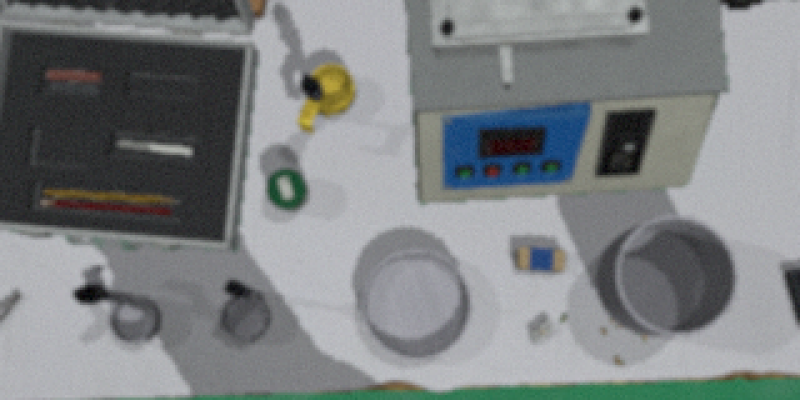

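```bash
cat >> h.py <<'E'
import pickle
def P(im):
    R=cv2.Rodrigues(np.array(im['rvec'],float))[0]; return im['mtx']@np.c_[R,np.ravel(im['tvec'])]
def tri(a,pa,b,pb):
    X=cv2.triangulatePoints(P(a),P(b),np.array(pa,float).reshape(2,1),np.array(pb,float).reshape(2,1)); return (X[:3]/X[3]).ravel()
def proj(im,p):
    q=P(im)@np.append(p,1); return q[:2]/q[2]
def ray(im,px,z):
    M=P(im);H=M[:,[0,1,3]].copy();H[:,2]+=M[:,2]*z
    q=np.linalg.solve(H,[px[0],px[1],1]);return q[:2]/q[2]
E
python3 - <<'E'
from h import *
s=pickle.load(open('scene0.pkl','rb'));t=pickle.load(open('top0.pkl','rb'));w=pickle.load(open('wrist0.pkl','rb'))
print(w['tool_from_camera'],w['mtx'])
for n,a,b in [('baskL',[191.9,207],[151.1,233.7]),('gripL',[196.1,171.1],[135.2,225.6]),('plain',[207.7,218.2],[200.7,236]),('pot',[273.3,298.3],[361.4,222.5]),('dish',[228.7,249.8],[267.1,232.8])]:
    X=tri(s,a,t,b);print(n,X,proj(s,X)-a,proj(t,X)-b)
print(ray(t,[151.1,233.7],0),ray(t,[135.2,225.6],120),ray(t,[200.7,236],0),ray(t,[361.4,222.5],0))
E
```

```text
[[ 1.34190592e-03 -3.22649060e-01  9.46517714e-01 -1.23173574e+02]
 [ 9.99998760e-01 -3.47167207e-04 -1.53606996e-03  6.89462133e-02]
 [ 8.24211440e-04  9.46518602e-01  3.22648194e-01 -8.26194040e+01]
 [ 0.00000000e+00  0.00000000e+00  0.00000000e+00  1.00000000e+00]] [[274.86263477   0.         253.88393526]
 [  0.         274.86263477 192.13588934]
 [  0.           0.           1.        ]]
baskL [443.72053676 343.56729622 -20.47040521] [1.69876548 0.05098374] [-0.81906697  2.40414484]
gripL [462.85023924 338.08185485 122.53342901] [1.15016432 0.02381561] [-0.60392199  1.80579891]
plain [444.18114448 191.83117414  12.24684402] [-0.7762908  -0.00705418] [ 0.35419128 -1.06097331]
pot [ 469.78722045 -247.5434933     6.27729542] [ 0.6817604  -0.08498236] [-0.26726951  0.69009113]
dish [448.73075283   9.58628188  -2.41713628] [-0.31419722  0.01219294] [ 0.13562956 -0.38021535]
[449.97128821 334.90270975] [467.4232848  337.59159942] [441.51822585 195.00317298] [ 471.96051231 -249.92667447]
```

View pics/wrist0.png

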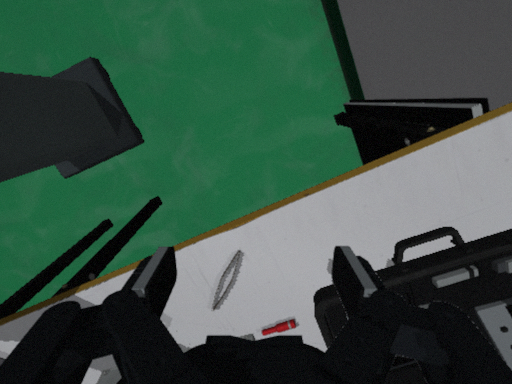

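```bash
cat >> h.py <<'E'
from scipy.spatial.transform import Rotation as Ro
def wcam(im,st):
    """make world->cam from wrist pic + state"""
    q=st['orientation'];T=np.eye(4);T[:3,:3]=Ro.from_quat([q[1],q[2],q[3],q[0]]).as_matrix();T[:3,3]=st['ee_pos']
    C=np.linalg.inv(T@im['tool_from_camera']); im=dict(im);im['rvec']=cv2.Rodrigues(C[:3,:3])[0];im['tvec']=C[:3,3]; return im
def rd(q): return Ro.from_quat([q[1],q[2],q[3],q[0]]).as_matrix()
E
python3 - <<'E'
from h import *
st=bot.read_state();w=pickle.load(open('wrist0.pkl','rb'))
R=rd(st['orientation']);print(R.round(3))
T=np.eye(4);T[:3,:3]=R;T[:3,3]=st['ee_pos'];C=T@w['tool_from_camera'];print(C.round(2))
# test: where would the baskets appear if TCP at candidates
for p in [(420,450,300),(470,480,300),(480,300,330),(420,300,330),(400,380,330)]:
    s2=dict(st);s2['ee_pos']=np.array(p,float);c=wcam(w,s2)
    print(p,[proj(c,np.array(x)).round() for x in [(467,338,120),(450,335,0),(442,195,0),(470,195,120)]])
E
```

```text
[[-0.     0.398  0.917]
 [-0.     0.917 -0.398]
 [-1.    -0.    -0.   ]]
[[ 4.0000e-01  8.7000e-01  3.0000e-01  1.9318e+02]
 [ 9.2000e-01 -3.8000e-01 -1.3000e-01  6.5206e+02]
 [-0.0000e+00  3.2000e-01 -9.5000e-01  3.7346e+02]
 [ 0.0000e+00  0.0000e+00  0.0000e+00  1.0000e+00]]
(420, 450, 300) [array([187., 243.]), array([197., 199.]), array([122., 226.]), array([ 92., 283.])]
(470, 480, 300) [array([145., 218.]), array([166., 179.]), array([ 90., 207.]), array([ 49., 261.])]
(480, 300, 330) [array([279., 147.]), array([267., 125.]), array([187., 155.]), array([176., 193.])]
(420, 300, 330) [array([296., 190.]), array([281., 159.]), array([204., 187.]), array([198., 232.])]
(400, 380, 330) [array([245., 226.]), array([242., 188.]), array([169., 214.]), array([154., 264.])]
```

```bash
python3 -m creep '[{"x":0.016,"y":-0.029,"z":0.007},{"x":0.016,"y":-0.029,"z":0.007},{"x":0.016,"y":-0.029,"z":0.007},{"x":0.016,"y":-0.029,"z":0.007},{"x":0.016,"y":-0.029,"z":0.007},{"x":0.016,"y":-0.029,"z":0.007},{"x":0.016,"y":-0.029,"z":0.007},{"x":0.016,"y":-0.029,"z":0.007}]'
cat >> h.py <<'E'
NM=['hook_basket','hook_gap','hook_lip','hook_grip','plain_basket']
def wshot(k,names=NM):
    st=bot.read_state();im=bot.get_image('wrist');save(im,'w%s.png'%k)
    im=wcam(im,st)
    D={t:[(np.round(d['pixel'],1).tolist(),round(d['conf'],2)) for d in bot.pinpoint(im,t)] for t in names}
    for t in D: print(t,D[t])
    pickle.dump((im,st,D),open('w%s.pkl'%k,'wb')); print(st['ee_pos'],bot.read_state()['time_s'])
    return im,st,D
E
python3 -c "
from h import *
wshot(1)"
```

```text
hook_basket []
hook_gap []
hook_lip []
hook_grip []
plain_basket []
[268.92404897 619.06624003 250.28069437] 1.5schema error: expected keys x, y, z, wx, wy, wz, hand
```

View pics/w1.png

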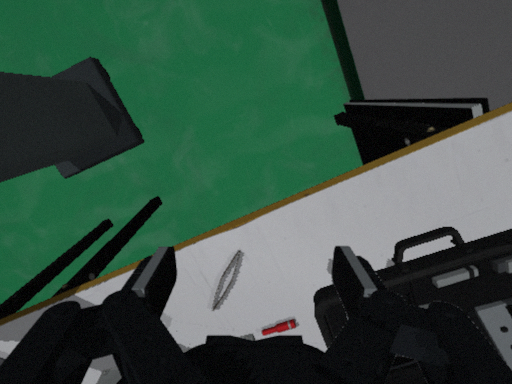

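The arm did not move: rows need all seven keys.

```bash
python3 -m creep '[{"x":0.016,"y":-0.029,"z":0.007,"wx":0,"wy":0,"wz":0,"hand":1},{"x":0.016,"y":-0.029,"z":0.007,"wx":0,"wy":0,"wz":0,"hand":1},{"x":0.016,"y":-0.029,"z":0.007,"wx":0,"wy":0,"wz":0,"hand":1},{"x":0.016,"y":-0.029,"z":0.007,"wx":0,"wy":0,"wz":0,"hand":1},{"x":0.016,"y":-0.029,"z":0.007,"wx":0,"wy":0,"wz":0,"hand":1},{"x":0.016,"y":-0.029,"z":0.007,"wx":0,"wy":0,"wz":0,"hand":1},{"x":0.016,"y":-0.029,"z":0.007,"wx":0,"wy":0,"wz":0,"hand":1},{"x":0.016,"y":-0.029,"z":0.007,"wx":0,"wy":0,"wz":0,"hand":1}]' &&
python3 -c "
from h import *
wshot(2)"
```

```text
time_s: 2.17
ee_pos: [393.7, 382.6, 305.5]
orientation: [0.692, 0.139, 0.694, -0.14]
force: [0.2, 0.9, -0.3]
grip_width: 85.4
hook_basket [([183.3, 343.7], 0.78), ([230.4, 194.3], 0.56)]
hook_gap [([250.6, 231.0], 0.67)]
hook_lip [([260.8, 230.7], 0.91), ([174.1, 342.1], 0.81)]
hook_grip [([242.7, 239.8], 0.57)]
plain_basket [([166.6, 219.7], 0.6)]
[393.73069565 382.6493458  305.47551124] 2.4667
```

View pics/w2.png

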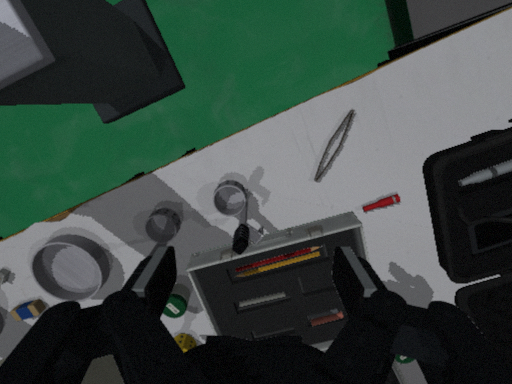

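```bash
python3 - <<'E'
from h import *
im,st,D=pickle.load(open('w2.pkl','rb'))
cv2.imwrite('pics/w2c.png',cv2.resize(im['frame'][170:270,190:290,::-1],None,fx=6,fy=6,interpolation=3))
s=pickle.load(open('scene0.pkl','rb'));t=pickle.load(open('top0.pkl','rb'))
for n,a,b in [('grip',[241,238],[135.2,225.6]),('lip',[260.8,230.7],[142.9,214.8]),('gap',[250.6,231],[132.5,222.7]),('org',[230.4,194.3],[151.1,233.7])]:
    X=tri(im,a,t,b);print(n,X.round(1),(proj(im,X)-a).round(1),(proj(t,X)-b).round(1))
for n,a,z in [('grip',[241,238],120),('gripnet',[242.7,239.8],120),('gap',[250.6,231],84),('lip',[260.8,230.7],58),('org',[230.4,194.3],0)]: print(n,ray(im,a,z))
E
```

```text
grip [466.1 336.5 120.4] [2.  1.4] [0.4 0.5]
lip [501.  346.9  38.4] [-0.7 -0.5] [-0.2 -0.2]
gap [473.  349.2 102. ] [3.9 2.7] [0.8 1.1]
org [444.7 327.5  15.2] [4.8 4.3] [0.9 1.8]
grip [463.52836907 334.8658365 ]
gripnet [466.67917448 335.82306465]
gap [475.67209563 342.24555025]
lip [492.99047452 351.03750805]
org [439.35159822 320.10371096]
```

View pics/w2c.png

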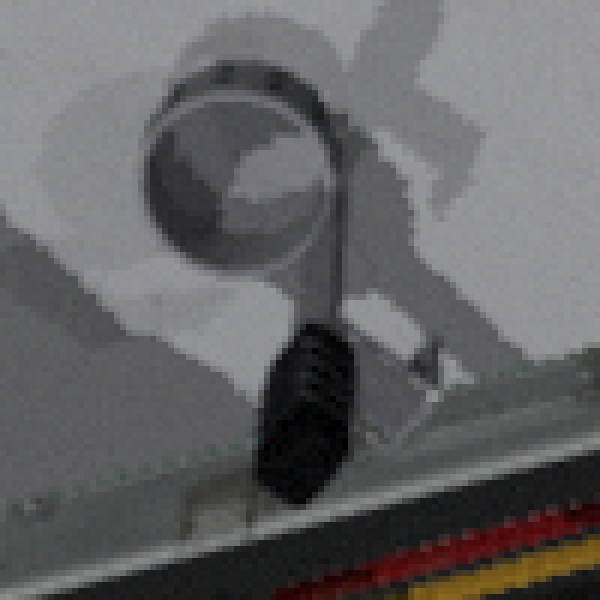

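```bash
python3 - <<'E'
from h import *
from scipy.optimize import least_squares
im,st,D=pickle.load(open('w2.pkl','rb'));t=pickle.load(open('top0.pkl','rb'));s=pickle.load(open('scene0.pkl','rb'))
obs=[(im,(0,0,32),(230.2,200),1),(im,(-28,0,120),(241.3,238.3),1),(im,(-58,0,60),(260.8,230.7),.6),(im,(-28,0,95),(244.5,226),.7),
(t,(0,0,32),(154,237),1),(t,(-28,0,120),(135.5,226.5),1),(t,(-58,0,60),(142.9,214.8),.3)]
def f(p,full=False):
    c,sn=np.cos(p[2]),np.sin(p[2]);r=[]
    for I,q,px,w in obs:
        X=np.array([p[0]+c*q[0]-sn*q[1],p[1]+sn*q[0]+c*q[1],q[2]+p[3]])
        r+=list((proj(I,X)-px)*w)
    return np.array(r+[p[3]*0.0])
for y0 in (-1.57,-2.3,-.8):
    o=least_squares(f,[440,325,y0,0],loss='soft_l1');p=o.x
    print(p.round(2),o.cost,o.fun.round(1)); d=-np.array([np.cos(p[2]),np.sin(p[2])]);print('hook dir',d,np.degrees(np.arctan2(d[1],d[0])),'grip',p[:2]+28*d)
E
```

```text
[440.5  322.11  -2.65  -3.45] 4.798546665324519 [ 0.1  0.5  0.7 -0.7 -0.7 -0.6 -1.2  2.  -1.6 -0.1  1.   0.1 -1.1  0.9
 -0. ]
hook dir [0.87980568 0.47533353] 28.381068221897525 grip [465.13064983 335.4229183 ]
[440.5  322.11  -2.65  -3.45] 4.798546665266131 [ 0.1  0.5  0.7 -0.7 -0.7 -0.6 -1.2  2.  -1.6 -0.1  1.   0.1 -1.1  0.9
 -0. ]
hook dir [0.87980558 0.47533372] 28.381080642082075 grip [465.13066338 335.42291095]
[440.5  322.11 -21.5   -3.45] 4.798546665275582 [ 0.1  0.5  0.7 -0.7 -0.7 -0.6 -1.2  2.  -1.6 -0.1  1.   0.1 -1.1  0.9
 -0. ]
hook dir [0.87980541 0.47533403] 28.381101146711167 grip [465.13065472 335.42291824]
```

```bash
cat >> h.py <<'E'
def edges(yaw,o):
    def box(x0,x1,y0,y1,z0,z1):
        v=np.array([[x,y,z] for x in(x0,x1) for y in (y0,y1) for z in (z0,z1)],float)
        return [(v[i],v[j]) for i in range(8) for j in range(i) if bin(i^j).count('1')==1]
    E=box(-35,-21,-9,9,95,145)+box(-60,-28,-8,8,84,88)+box(-60,-56,-8,8,58,84)+box(-30,-26,-8,8,0,95)
    a=np.linspace(0,2*np.pi,40)
    for z in(0,32):
        c=np.c_[26*np.cos(a),26*np.sin(a),0*a+z];E+=list(zip(c[:-1],c[1:]))
    R=Ro.from_euler('z',yaw).as_matrix();return [(R@a+o,R@b+o) for a,b in E]
def overlay(im,box,k,yaw,o,name):
    a,b,c,d=box;g=cv2.resize(im['frame'][b:d,a:c,::-1],None,fx=k,fy=k,interpolation=3)
    h=g.copy()
    for p,q in edges(yaw,np.array(o,float)):
        f=lambda X:tuple(int(v) for v in ((proj(im,X)+.5-[a,b])*k))
        cv2.line(h,f(p),f(q),(0,255,0),1)
    cv2.imwrite('pics/'+name,h)
    return h
E
python3 - <<'E'
from h import *
im,st,D=pickle.load(open('w2.pkl','rb'));t=pickle.load(open('top0.pkl','rb'))
L=[]
for ang,(gx,gy) in [(28,(465.1,335.4)),(55,(465.1,335.4))]:
    d=np.array([np.cos(np.radians(ang)),np.sin(np.radians(ang))]);o=np.append(np.array([gx,gy])-28*d,0)
    L.append(np.vstack([overlay(im,(205,175,285,260),4.5,np.radians(ang+180),o,'x.png'),cv2.resize(overlay(t,(120,200,175,250),6,np.radians(ang+180),o,'x.png'),(360,200))]))
cv2.imwrite('pics/ov1.png',np.hstack(L))
E
```

```text
(no output)
```

View pics/ov1.png

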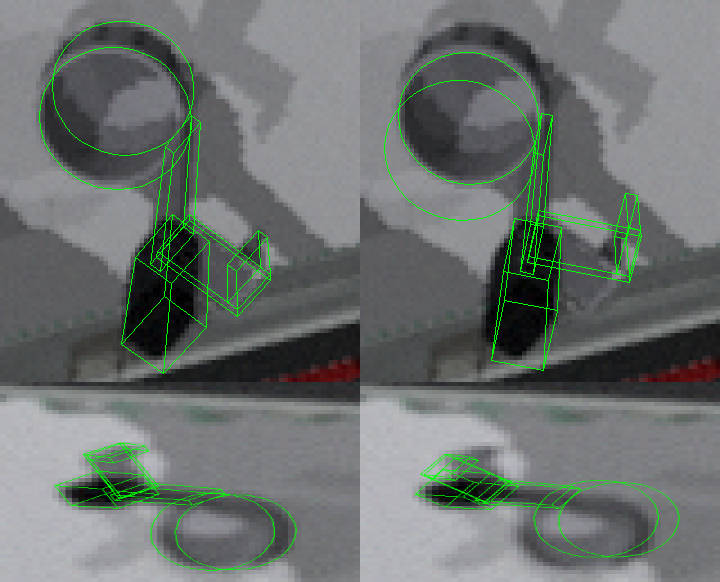

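```bash
python3 -m creep '[{"x":0.012,"y":-0.009,"z":-0.013,"wx":0,"wy":0,"wz":-0.1,"hand":1},{"x":0.012,"y":-0.009,"z":-0.013,"wx":0,"wy":0,"wz":-0.1,"hand":1},{"x":0.012,"y":-0.009,"z":-0.013,"wx":0,"wy":0,"wz":-0.1,"hand":1},{"x":0.012,"y":-0.009,"z":-0.013,"wx":0,"wy":0,"wz":-0.1,"hand":1},{"x":0.012,"y":-0.009,"z":-0.013,"wx":0,"wy":0,"wz":-0.1,"hand":1}]' &&
python3 - <<'E'
from h import *
im,st,D=wshot(3,['hook_basket','hook_grip','hook_lip','hook_gap']);R=rd(st['orientation']);print(R.round(3))
cv2.imwrite('pics/w3c.png',cv2.resize(im['frame'][120:330,150:350,::-1],None,fx=2.8,fy=2.8,interpolation=3))
E
```

```text
time_s: 2.88
ee_pos: [449.0, 347.8, 238.4]
orientation: [0.636, 0.308, 0.638, -0.306]
force: [1.4, 0.3, 0.4]
grip_width: 85.4
hook_basket [([234.6, 173.3], 0.66)]
hook_grip [([255.0, 214.0], 0.98)]
hook_lip [([237.8, 174.1], 0.57), ([254.6, 212.7], 0.5)]
hook_gap [([256.7, 211.1], 0.27)]
[449.04534976 347.77540327 238.42032314] 3.1333
[[-0.002  0.782  0.624]
 [ 0.004  0.624 -0.782]
 [-1.     0.001 -0.005]]
```

View pics/w3.png

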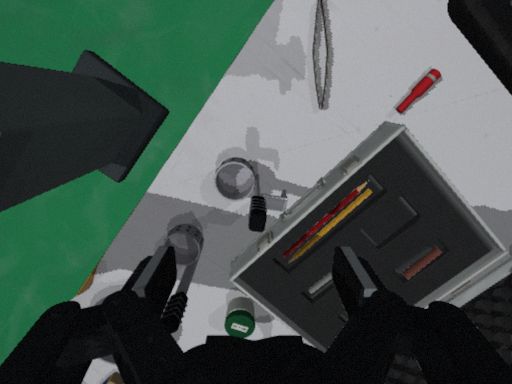

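View pics/w3c.png

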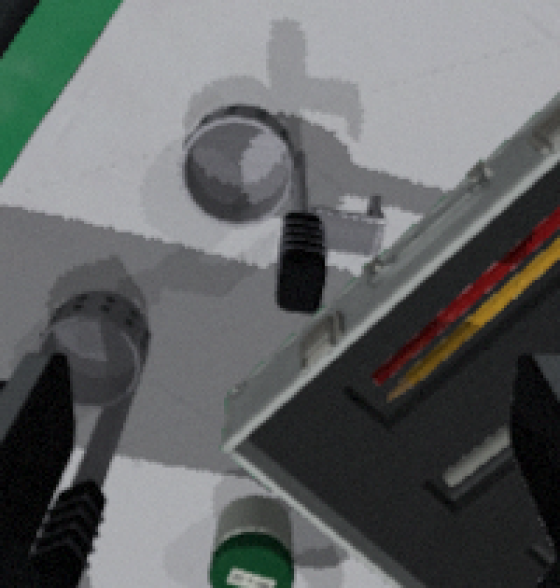

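```bash
python3 - <<'E'
from h import *
from scipy.optimize import least_squares
im,st,D=pickle.load(open('w3.pkl','rb'));i2=pickle.load(open('w2.pkl','rb'))[0]
c3=lambda x,y:((x+.0)/2.8+150-.3,y/2.8+120-.3)
obs=[(im,(0,0,32),c3(240,167),1),(im,(-28,0,120),(256.5,213.5),1),(im,(-58,0,58),c3(375,202),1),(im,(-28,0,95),c3(303,217),.5),
(i2,(0,0,32),(230.2,200),1),(i2,(-28,0,120),(241.3,238.3),1),(i2,(-58,0,58),(261.5,229.5),.7)]
def f(p):
    c,sn=np.cos(p[2]),np.sin(p[2]);r=[]
    for I,q,px,w in obs:
        X=np.array([p[0]+c*q[0]-sn*q[1],p[1]+sn*q[0]+c*q[1],q[2]+p[3]])
        r+=list((proj(I,X)-px)*w)
    return np.array(r)
o=least_squares(f,[440,325,-2.5,0],loss='soft_l1');p=o.x
print(p.round(2),o.cost,o.fun.round(1)); d=-np.array([np.cos(p[2]),np.sin(p[2])]);print('hook',np.degrees(np.arctan2(d[1],d[0])),'grip',p[:2]+28*d)
# free triangulation of grip and rim from the two wrist views
print(tri(im,(256.5,213.5),i2,(241.3,238.3)),tri(im,c3(240,167),i2,(230.2,200)),tri(im,c3(375,202),i2,(261.5,229.5)))
a=overlay(im,(200,140,300,240),4,p[2],[p[0],p[1],p[3]],'x.png');b=overlay(i2,(200,170,300,270),4,p[2],[p[0],p[1],p[3]],'x.png')
cv2.imwrite('pics/ov2.png',np.hstack([a,b]))
E
```

```text
[435.87 325.11  -2.6   10.31] 6.337262393725793 [-1.8  0.4  1.  -3.1 -0.5  0.9 -0.4  1.8 -0.1  0.3  1.5  0.  -0.1 -0.5]
hook 30.770857999276114 grip [459.93200002 339.43236517]
[462.55463456 335.27615665 123.98463675] [438.73137296 323.36632601  31.26512073] [483.96915527 356.203965    73.82010584]
```

View pics/ov2.png

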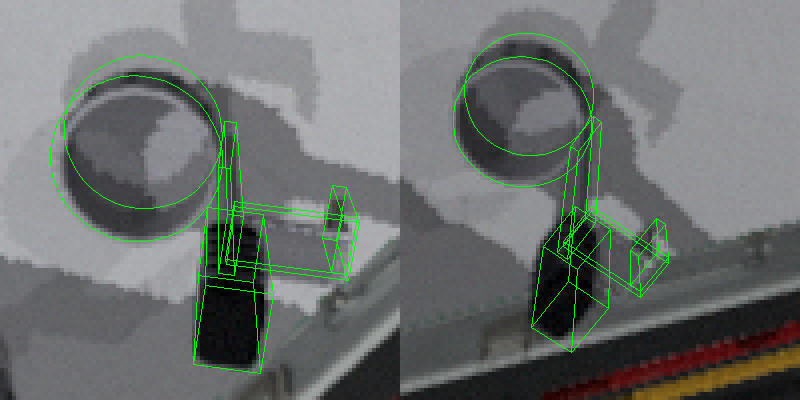

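```bash
python3 -m creep '[{"x":0.007,"y":-0.005,"z":-0.03,"wx":0,"wy":0,"wz":0,"hand":1},{"x":0.007,"y":-0.005,"z":-0.03,"wx":0,"wy":0,"wz":0,"hand":1},{"x":0,"y":0,"z":0,"wx":0,"wy":0,"wz":0,"hand":1}]' &&
python3 - <<'E'
from h import *
im,st,D=wshot(4,['hook_grip','hook_lip']);R=rd(st['orientation']);print(R.round(3))
ims=[];L=[]
for ang in (32,38):
    d=np.array([np.cos(np.radians(ang)),np.sin(np.radians(ang))]);o=np.append(np.array([463,337])-28*d,0)
    L.append(overlay(im,(190,100,320,290),3,np.radians(ang+180),o,'x.png'))
cv2.imwrite('pics/ov3.png',np.hstack(L))
print([proj(im,np.array(x,float)) for x in [(463,337,120),(463,337,145)]])
E
```

```text
time_s: 3.38
ee_pos: [461.7, 343.1, 181.6]
orientation: [0.639, 0.305, 0.641, -0.297]
force: [-1.0, -0.5, 0.4]
grip_width: 85.0
hook_grip [([251.0, 229.2], 0.8)]
hook_lip [([280.9, 204.6], 0.92), ([167.4, 251.5], 0.28)]
[461.74820403 343.14239004 181.60613294] 3.5333
[[ 0.002  0.77   0.638]
 [ 0.011  0.638 -0.77 ]
 [-1.     0.008 -0.008]]
[array([249.19678494, 224.87112618]), array([248.84159304, 241.27429513])]
```

View pics/ov3.png

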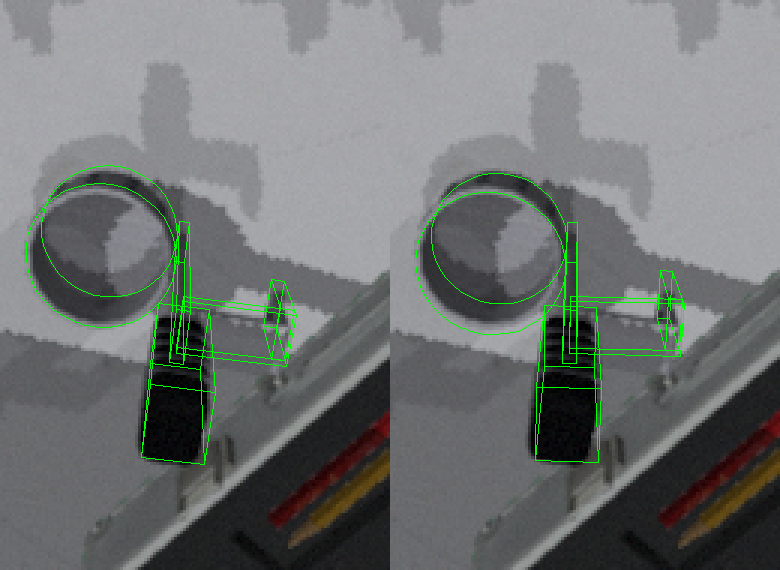

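View pics/w4.png

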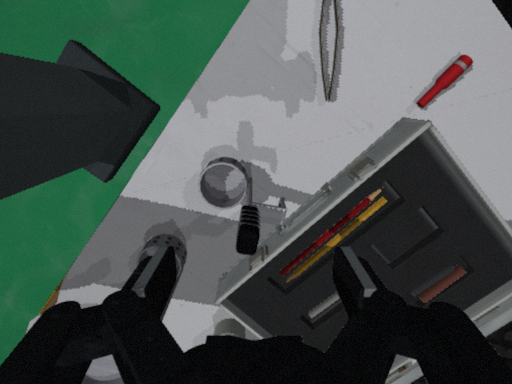

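```bash
python3 -m creep '[{"x":0,"y":-0.003,"z":-0.029,"wx":0,"wy":0,"wz":-0.02,"hand":1},{"x":0,"y":-0.003,"z":-0.029,"wx":0,"wy":0,"wz":-0.02,"hand":1},{"x":0,"y":0,"z":0,"wx":0,"wy":0,"wz":0,"hand":1}]' &&
python3 - <<'E'
from h import *
im,st,D=wshot(5,['hook_grip'])
d=np.array([np.cos(np.radians(37)),np.sin(np.radians(37))]);o=np.append(np.array([462,336.5])-28*d,0)
overlay(im,(130,130,380,360),2.4,np.radians(37+180),o,'ov5.png')
E
```

```text
time_s: 3.78
ee_pos: [463.9, 343.7, 134.3]
orientation: [0.634, 0.322, 0.634, -0.304]
force: [-0.6, -0.8, 0.3]
grip_width: 85.0
hook_grip []
[463.92881477 343.69796533 134.32387681] 3.8833
```

View pics/ov5.png

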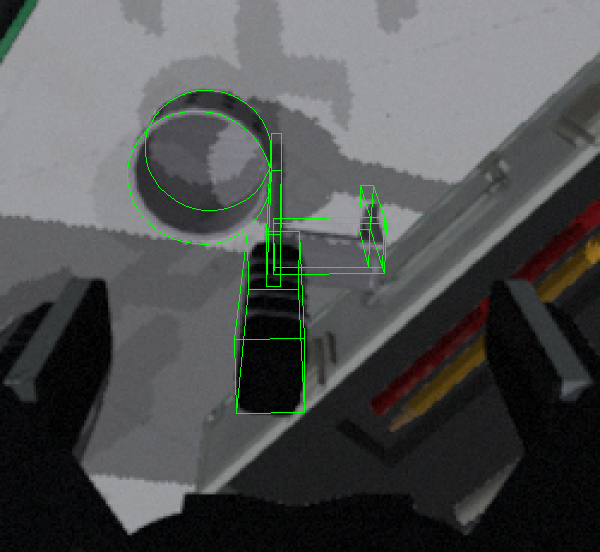

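```bash
python3 -m creep '[{"x":-0.002,"y":-0.008,"z":-0.011,"wx":-0.023,"wy":0.011,"wz":0,"hand":1},{"x":0,"y":0,"z":0,"wx":0,"wy":0,"wz":0,"hand":1}]'
```

```text
time_s: 4.05
ee_pos: [464.4, 338.4, 130.6]
orientation: [0.636, 0.314, 0.633, -0.309]
force: [-0.3, -1.5, -0.1]
grip_width: 85.6
```

```bash
python3 -m creep '[{"x":-0.003,"y":-0.004,"z":-0.009,"wx":-0.01,"wy":0.005,"wz":0,"hand":1},{"x":0,"y":0,"z":0,"wx":0,"wy":0,"wz":0,"hand":0},{"x":0,"y":0,"z":0,"wx":0,"wy":0,"wz":0,"hand":0},{"x":0,"y":0,"z":0,"wx":0,"wy":0,"wz":0,"hand":0},{"x":0,"y":0,"z":0,"wx":0,"wy":0,"wz":0,"hand":0},{"x":0,"y":0,"z":0,"wx":0,"wy":0,"wz":0,"hand":0},{"x":0,"y":0,"z":0,"wx":0,"wy":0,"wz":0,"hand":0},{"x":0,"y":0,"z":0,"wx":0,"wy":0,"wz":0,"hand":0}]'
```

```text
time_s: 4.72
ee_pos: [462.1, 335.6, 124.5]
orientation: [0.636, 0.311, 0.633, -0.312]
force: [-2.2, -0.8, 0.6]
grip_width: 13.3
```

```bash
python3 -m creep '[{"x":0,"y":0,"z":0.01,"wx":0,"wy":0,"wz":0,"hand":0},{"x":0,"y":0,"z":0.02,"wx":0,"wy":0,"wz":0,"hand":0},{"x":0,"y":0,"z":0.035,"wx":0,"wy":0,"wz":0,"hand":0},{"x":0,"y":0,"z":0.035,"wx":0,"wy":0,"wz":0,"hand":0},{"x":0,"y":0,"z":0.035,"wx":0,"wy":0,"wz":0,"hand":0},{"x":0,"y":0,"z":0.035,"wx":0,"wy":0,"wz":0,"hand":0},{"x":0,"y":0,"z":0.02,"wx":0,"wy":0,"wz":0,"hand":0},{"x":0,"y":0,"z":0,"wx":0,"wy":0,"wz":0,"hand":0}]'
python3 - <<'E'
from h import *
im,st,D=wshot(6,[]);R=rd(st['orientation']);print(R.round(3))
E
```

```text
time_s: 5.38
ee_pos: [460.1, 331.8, 326.1]
orientation: [0.636, 0.31, 0.633, -0.314]
force: [0.6, -0.7, -1.3]
grip_width: 13.0
[460.11746753 331.84358204 326.13446749] 5.4333
[[ 0.002  0.792  0.611]
 [-0.006  0.611 -0.792]
 [-1.    -0.002  0.006]]
```

View pics/w6.png

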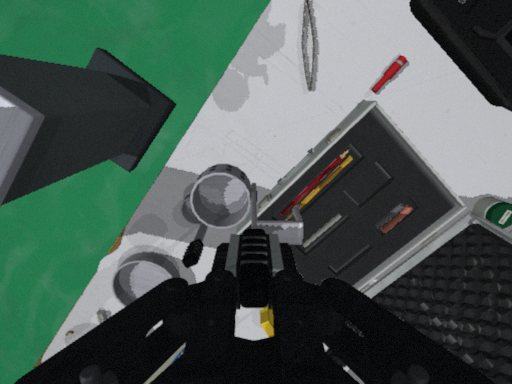

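```bash
python3 -m creep '[{"x":0.002,"y":-0.015,"z":0,"wx":0,"wy":0,"wz":0.03,"hand":0},{"x":0.002,"y":-0.032,"z":0,"wx":0,"wy":0,"wz":0.07,"hand":0},{"x":0.002,"y":-0.032,"z":0,"wx":0,"wy":0,"wz":0.07,"hand":0},{"x":0,"y":-0.032,"z":0,"wx":0,"wy":0,"wz":0.07,"hand":0},{"x":0,"y":-0.032,"z":0,"wx":0,"wy":0,"wz":0.07,"hand":0},{"x":0,"y":-0.032,"z":0,"wx":0,"wy":0,"wz":0.07,"hand":0},{"x":0,"y":-0.032,"z":0,"wx":0,"wy":0,"wz":0.07,"hand":0},{"x":0,"y":-0.032,"z":0,"wx":0,"wy":0,"wz":0.07,"hand":0},{"x":0,"y":-0.032,"z":0,"wx":0,"wy":0,"wz":0.07,"hand":0},{"x":0,"y":-0.032,"z":0,"wx":0,"wy":0,"wz":0.07,"hand":0},{"x":0,"y":-0.032,"z":0,"wx":0,"wy":0,"wz":0.07,"hand":0},{"x":0,"y":-0.032,"z":0,"wx":0,"wy":0,"wz":0.07,"hand":0},{"x":0,"y":-0.032,"z":0,"wx":0,"wy":0,"wz":0.07,"hand":0},{"x":0,"y":-0.015,"z":0,"wx":0,"wy":0,"wz":0.04,"hand":0},{"x":0,"y":0,"z":0,"wx":0,"wy":0,"wz":0,"hand":0}]'
python3 - <<'E'
from h import *
im,st,D=wshot(7,['rinse_pot']);R=rd(st['orientation']);print(R.round(3))
E
```

```text
time_s: 6.68
ee_pos: [452.7, -102.5, 311.8]
orientation: [0.705, -0.021, 0.709, 0.011]
force: [-0.2, 0.6, -1.8]
grip_width: 13.0
rinse_pot [([167.0, 168.1], 0.78)]
[ 452.69952764 -102.46748646  311.76964548] 6.7833
[[-0.006 -0.046  0.999]
 [-0.014  0.999  0.046]
 [-1.    -0.014 -0.006]]
```

View pics/w7.png

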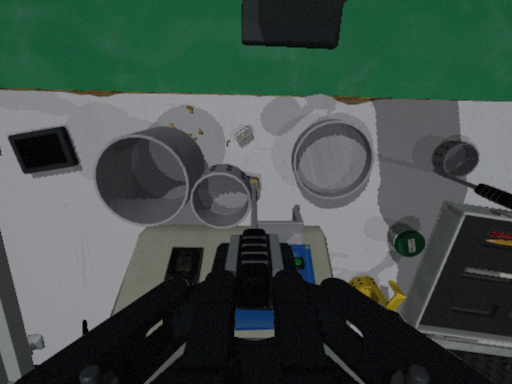

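```bash
cat > pot.py <<'E'
from h import *
import sys
def potov(im,box,k,o):
    a,b,c,d=box;g=cv2.resize(im['frame'][b:d,a:c,::-1],None,fx=k,fy=k,interpolation=3)
    th=np.linspace(0,2*np.pi,72)
    for z,r,col in((110,60,(0,255,0)),(110,56,(0,255,255)),(0,60,(0,0,255))):
        q=[((proj(im,np.array([o[0]+r*np.cos(x),o[1]+r*np.sin(x),z]))+.5-[a,b])*k).astype(int) for x in th]
        cv2.polylines(g,[np.array(q)],True,col,1)
    return g
E
python3 - <<'E'
from pot import *
im=pickle.load(open('w7.pkl','rb'))[0];t=pickle.load(open('top0.pkl','rb'));s=pickle.load(open('scene0.pkl','rb'))
o=(471,-249)
A=potov(im,(80,110,230,240),2.6,o);B=potov(t,(330,180,410,260),4.225,o);C=potov(s,(240,240,320,320),4,o)
A=cv2.resize(A,(390,338));B=cv2.resize(B,(338,338))
cv2.imwrite('pics/pot7.png',np.hstack([A,B]));cv2.imwrite('pics/pot7s.png',C)
E
```

```text
(no output)
```

View pics/pot7.png

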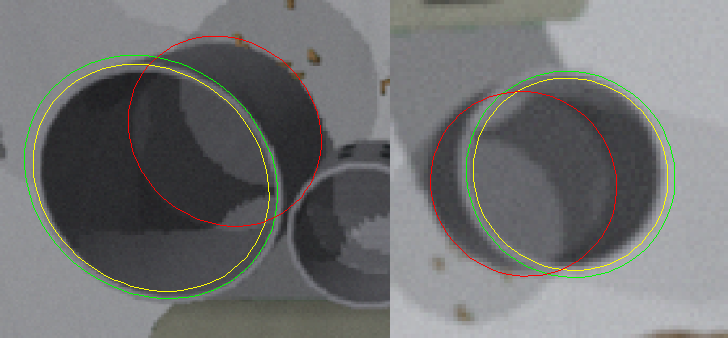

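View pics/pot7s.png

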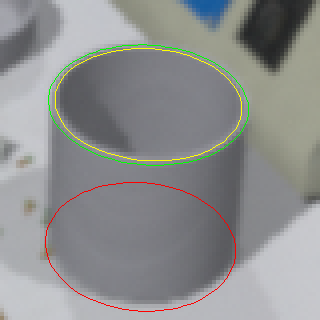

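```bash
python3 - <<'E'
from pot import *
im=pickle.load(open('w7.pkl','rb'))[0];t=pickle.load(open('top0.pkl','rb'));s=pickle.load(open('scene0.pkl','rb'))
o=(472,-244)
A=potov(im,(80,110,230,240),2.6,o);B=potov(t,(330,180,410,260),4.225,o);C=potov(s,(240,240,320,320),4,o)
cv2.imwrite('pics/pot7b.png',np.vstack([np.hstack([A[:320],B[:320,:338]])[:, :728],cv2.copyMakeBorder(C[:240],0,0,0,408,0)]))
E
```

```text
(no output)
```

View pics/pot7b.png

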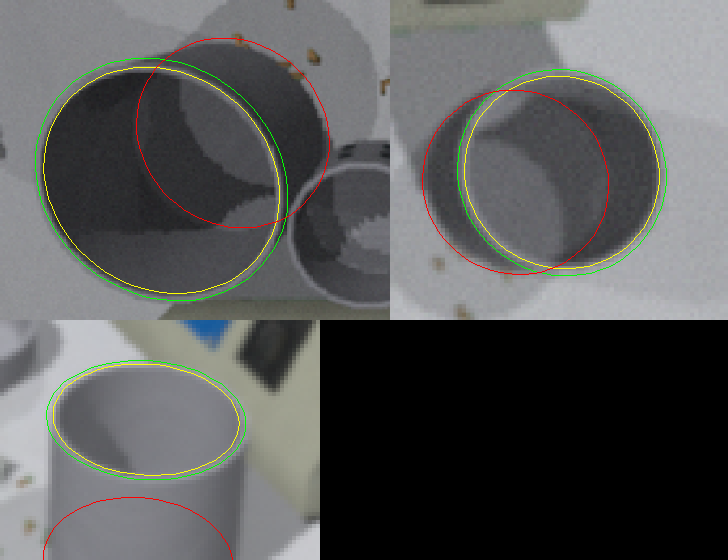

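```bash
python3 -m creep '[{"x":0.005,"y":-0.025,"z":0,"wx":0.006,"wy":-0.003,"wz":0,"hand":0},{"x":0.005,"y":-0.025,"z":0,"wx":0.006,"wy":-0.003,"wz":0,"hand":0},{"x":0.005,"y":-0.025,"z":-0.01,"wx":0,"wy":0,"wz":0,"hand":0},{"x":0.005,"y":-0.02,"z":-0.01,"wx":0,"wy":0,"wz":0,"hand":0},{"x":0,"y":0,"z":0,"wx":0,"wy":0,"wz":0,"hand":0},{"x":0,"y":0,"z":0,"wx":0,"wy":0,"wz":0,"hand":0}]'
python3 - <<'E'
from pot import *
im,st,D=wshot(8,[]);R=rd(st['orientation']);print(R.round(3))
tcp=st['ee_pos'];o=tcp-R@np.array([120,0,0])-0
# basket axes: hook dir = tool y ; basket origin
u=R[:,1];org=tcp-28*u+R[:,0]*124.5
Rb=np.c_[-u,np.cross(-R[:,0],-u),-R[:,0]]
g=potov(im,(60,60,420,340),2.1,(472,-244.5))
for p,q in edges(0,np.zeros(3)):
    f=lambda X:tuple(int(v) for v in ((proj(im,Rb@X+org)+.5-[60,60])*2.1))
    cv2.line(g,f(p),f(q),(255,128,0),1)
cv2.imwrite('pics/pot8.png',g)
E
```

```text
time_s: 7.28
ee_pos: [474.9, -188.9, 288.4]
orientation: [0.706, -0.018, 0.708, 0.018]
force: [-0.6, 1.7, -1.9]
grip_width: 13.5
[ 474.92592939 -188.9434646   288.44804539] 7.3333
[[-0.003 -0.051  0.999]
 [ 0.     0.999  0.051]
 [-1.     0.    -0.003]]
```

View pics/pot8.png

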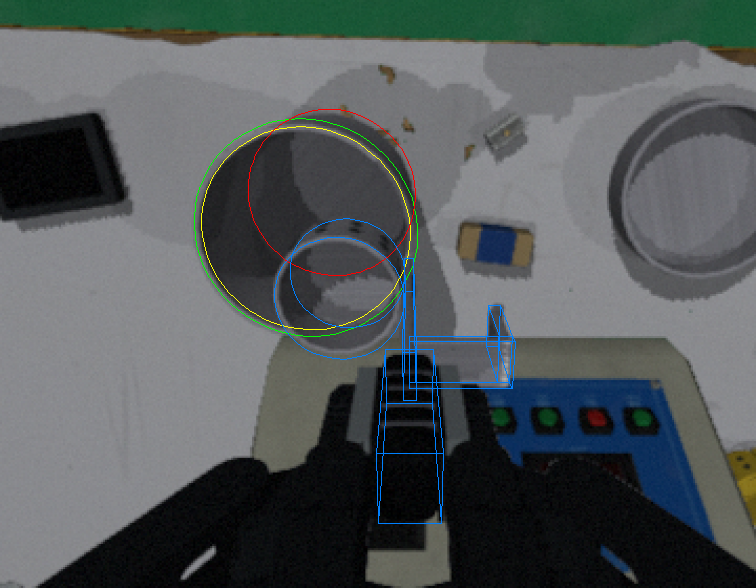

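```bash
python3 -m creep '[{"x":-0.004,"y":-0.009,"z":-0.015,"wx":0,"wy":0,"wz":0,"hand":0},{"x":-0.002,"y":-0.004,"z":-0.015,"wx":0,"wy":0,"wz":0,"hand":0},{"x":0,"y":0,"z":0,"wx":0,"wy":0,"wz":0,"hand":0},{"x":0,"y":0,"z":0,"wx":0,"wy":0,"wz":0,"hand":0}]'
```

```text
time_s: 7.67
ee_pos: [470.2, -195.9, 258.0]
orientation: [0.706, -0.019, 0.708, 0.021]
force: [0.7, -0.4, -0.7]
grip_width: 12.8
```

```bash
python3 -m creep '[{"x":0,"y":-0.008,"z":-0.005,"wx":0,"wy":0,"wz":0,"hand":0},{"x":0,"y":0,"z":0,"wx":0,"wy":0,"wz":0,"hand":0},{"x":0,"y":0,"z":0,"wx":0,"wy":0,"wz":0,"hand":0}]'
```

```text
time_s: 7.92
ee_pos: [471.6, -200.7, 254.9]
orientation: [0.706, -0.02, 0.707, 0.022]
force: [0.7, 1.1, -1.5]
grip_width: 13.1
```

```bash
python3 -m creep '[{"x":0,"y":-0.001,"z":-0.018,"wx":0,"wy":0,"wz":0,"hand":0},{"x":0,"y":-0.001,"z":-0.018,"wx":0,"wy":0,"wz":0,"hand":0},{"x":0,"y":0,"z":-0.018,"wx":0,"wy":0,"wz":0,"hand":0},{"x":0,"y":0,"z":-0.012,"wx":0,"wy":0,"wz":0,"hand":0},{"x":0,"y":0,"z":0,"wx":0,"wy":0,"wz":0,"hand":0},{"x":0,"y":0,"z":0,"wx":0,"wy":0,"wz":0,"hand":0}]'
python3 - <<'E'
from pot import *
im,st,D=wshot(9,[])
R=rd(st['orientation']);print(R.round(3));tcp=st['ee_pos']
u=R[:,1];org=tcp-28*u+R[:,0]*124.5
Rb=np.c_[-u,np.cross(-R[:,0],-u),-R[:,0]]
g=potov(im,(60,60,420,340),2.1,(472,-244.5))
for p,q in edges(0,np.zeros(3)):
    f=lambda X:tuple(int(v) for v in ((proj(im,Rb@X+org)+.5-[60,60])*2.1))
    cv2.line(g,f(p),f(q),(255,128,0),1)
cv2.imwrite('pics/pot9.png',g)
s=bot.get_image('scene');cv2.imwrite('pics/s9.png',cv2.resize(s['frame'][170:330,200:340,::-1],None,fx=3.5,fy=3.5,interpolation=3))
E
```

```text
time_s: 8.42
ee_pos: [475.3, -198.2, 191.6]
orientation: [0.709, -0.021, 0.705, 0.025]
force: [0.4, 0.1, -1.1]
grip_width: 13.0
[ 475.32860096 -198.22052243  191.62302144] 8.4667
[[ 0.006 -0.064  0.998]
 [ 0.005  0.998  0.064]
 [-1.     0.005  0.006]]
```

View pics/pot9.png

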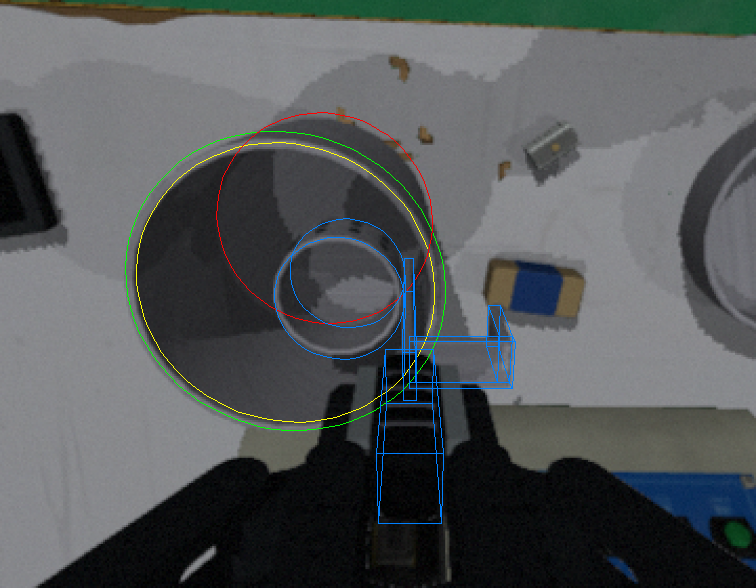

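View pics/s9.png

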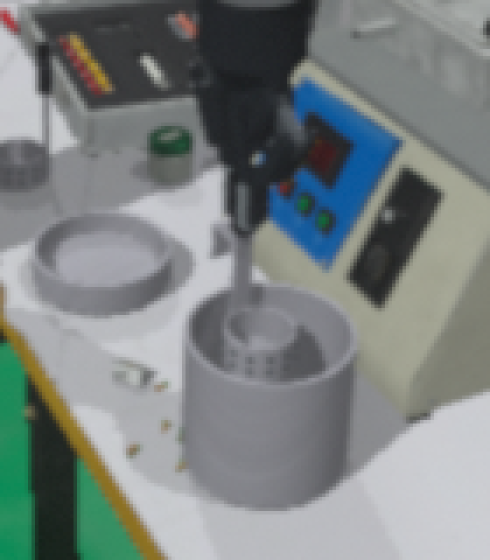

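```bash
python3 -m creep '[{"x":-0.006,"y":-0.004,"z":0,"wx":0,"wy":0,"wz":0,"hand":0},{"x":-0.001,"y":-0.001,"z":-0.012,"wx":0.005,"wy":-0.006,"wz":0,"hand":0},{"x":-0.001,"y":-0.001,"z":-0.012,"wx":0,"wy":0,"wz":0,"hand":0},{"x":0,"y":0,"z":0,"wx":0,"wy":0,"wz":0,"hand":0},{"x":0,"y":0,"z":0,"wx":0,"wy":0,"wz":0,"hand":0}]'
python3 - <<'E'
from pot import *
im,st,D=wshot(10,[])
R=rd(st['orientation']);print(R.round(3));tcp=st['ee_pos']
u=R[:,1];org=tcp-28*u+R[:,0]*124.5
Rb=np.c_[-u,np.cross(-R[:,0],-u),-R[:,0]]
g=potov(im,(60,60,420,340),2.1,(472,-244.5))
cv2.imwrite('pics/pot10.png',g)
s=bot.get_image('scene');cv2.imwrite('pics/s10.png',cv2.resize(s['frame'][190:310,220:320,::-1],None,fx=4.5,fy=4.5,interpolation=3))
E
```

```text
time_s: 8.93
ee_pos: [468.1, -205.3, 170.7]
orientation: [0.713, -0.02, 0.7, 0.026]
force: [0.4, 0.2, -1.1]
grip_width: 13.2
[ 468.10047501 -205.325702    170.74452015] 8.9833
[[ 0.019 -0.065  0.998]
 [ 0.01   0.998  0.065]
 [-1.     0.009  0.019]]
```

View pics/pot10.png

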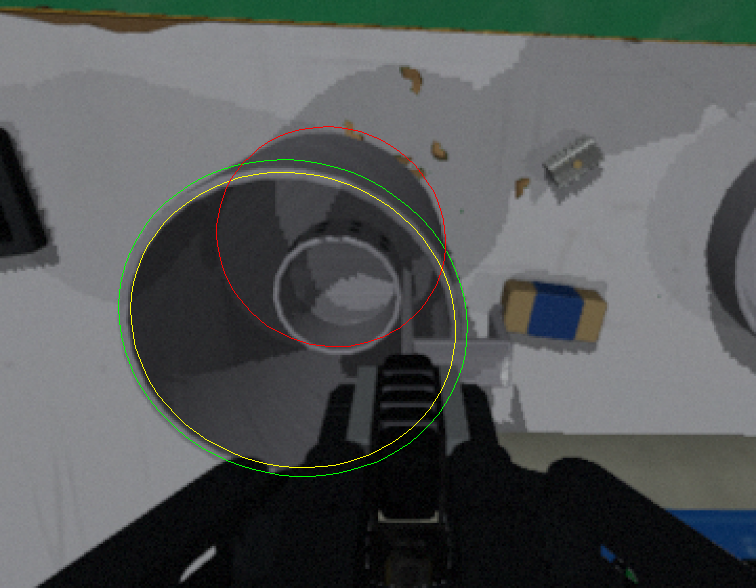

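View pics/s10.png

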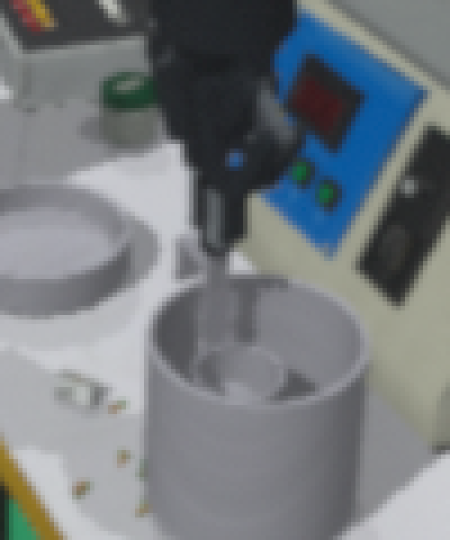

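```bash
python3 -m creep '[{"x":0.001,"y":0.004,"z":-0.004,"wx":-0.01,"wy":0.019,"wz":0,"hand":0},{"x":0,"y":0,"z":-0.007,"wx":0,"wy":0,"wz":0,"hand":0},{"x":0,"y":0,"z":-0.004,"wx":0,"wy":0,"wz":0,"hand":0},{"x":0,"y":0,"z":0,"wx":0,"wy":0,"wz":0,"hand":0}]'
```

```text
time_s: 9.37
ee_pos: [470.4, -200.4, 155.5]
orientation: [0.706, -0.024, 0.707, 0.023]
force: [-0.1, 0.6, -1.7]
grip_width: 13.3
```

```bash
python3 -m creep '[{"x":0,"y":-0.001,"z":-0.003,"wx":0,"wy":0,"wz":0,"hand":0},{"x":0,"y":0,"z":-0.002,"wx":0,"wy":0,"wz":0,"hand":0},{"x":0,"y":0,"z":0,"wx":0,"wy":0,"wz":0,"hand":0}]'
```

```text
time_s: 9.62
ee_pos: [470.6, -201.5, 150.1]
orientation: [0.706, -0.024, 0.707, 0.023]
force: [-3.5, 3.3, 12.9]
grip_width: 13.0
```

```bash
python3 -m creep '[{"x":0,"y":0,"z":0.001,"wx":0,"wy":0,"wz":0,"hand":0},{"x":0,"y":0,"z":0,"wx":0,"wy":0,"wz":0,"hand":0.25},{"x":0,"y":0,"z":0,"wx":0,"wy":0,"wz":0,"hand":0.4},{"x":0,"y":0,"z":0,"wx":0,"wy":0,"wz":0,"hand":0.6},{"x":0,"y":0,"z":0,"wx":0,"wy":0,"wz":0,"hand":0.8},{"x":0,"y":0,"z":0,"wx":0,"wy":0,"wz":0,"hand":0.8},{"x":0,"y":0,"z":0,"wx":0,"wy":0,"wz":0,"hand":0.8},{"x":0,"y":0,"z":0,"wx":0,"wy":0,"wz":0,"hand":0.8}]'
python3 - <<'E'
from pot import *
im,st,D=wshot(11,[])
s=bot.get_image('scene');cv2.imwrite('pics/s11.png',cv2.resize(s['frame'][190:310,220:320,::-1],None,fx=4.5,fy=4.5,interpolation=3))
E
```

```text
time_s: 10.28
ee_pos: [470.7, -202.2, 151.1]
orientation: [0.707, -0.024, 0.707, 0.023]
force: [0.7, -0.8, 0.6]
grip_width: 68.3
[ 470.74855956 -202.15507772  151.06035466] 10.3333
```

View pics/w11.png

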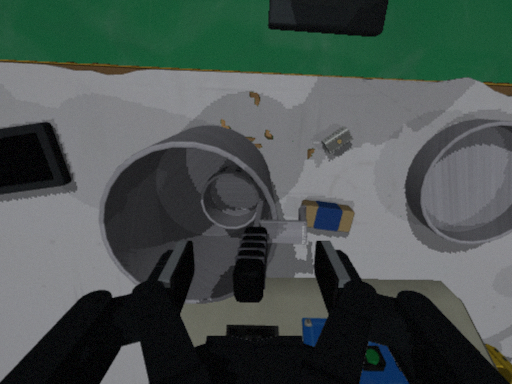

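View pics/s11.png

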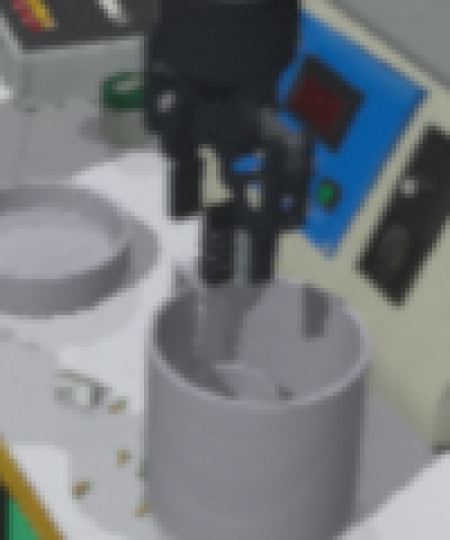

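```bash
python3 -m creep '[{"x":0,"y":0,"z":0.015,"wx":0,"wy":0,"wz":0,"hand":0.8},{"x":0,"y":0,"z":0.025,"wx":0,"wy":0,"wz":0,"hand":0.8},{"x":0,"y":0,"z":0.03,"wx":0,"wy":0,"wz":0,"hand":0.8},{"x":0,"y":0,"z":0.035,"wx":0,"wy":0,"wz":0,"hand":0.8},{"x":0,"y":0,"z":0.035,"wx":0,"wy":0,"wz":0,"hand":0.8},{"x":-0.005,"y":0.02,"z":0.02,"wx":0,"wy":0,"wz":0,"hand":0.8},{"x":0,"y":0.02,"z":0.01,"wx":0,"wy":0,"wz":0,"hand":0.8},{"x":0,"y":0,"z":0,"wx":0,"wy":0,"wz":0,"hand":0.8},{"x":0,"y":0,"z":0,"wx":0,"wy":0,"wz":0,"hand":0.8},{"x":0,"y":0,"z":0,"wx":0,"wy":0,"wz":0,"hand":0.8},{"x":0,"y":0,"z":0,"wx":0,"wy":0,"wz":0,"hand":0.8}]'
python3 - <<'E'
from pot import *
im,st,D=wshot(12,['hook_lip','hook_gap','hook_basket','rinse_pot'])
cv2.imwrite('pics/w12c.png',cv2.resize(im['frame'][90:310,80:330,::-1],None,fx=2.6,fy=2.6,interpolation=3))
s=bot.get_image('scene');cv2.imwrite('pics/s12.png',cv2.resize(s['frame'][190:310,220:320,::-1],None,fx=4.5,fy=4.5,interpolation=3))
E
```

```text
time_s: 11.3
ee_pos: [462.5, -162.2, 328.2]
orientation: [0.706, -0.022, 0.708, 0.022]
force: [-0.2, -0.1, -0.1]
grip_width: 68.4
hook_lip [([419.4, 272.6], 0.92), ([250.5, 165.9], 0.55)]
hook_gap [([420.3, 289.3], 0.89), ([358.9, 154.1], 0.66)]
hook_basket [([384.4, 277.5], 0.81), ([217.5, 159.2], 0.74)]
rinse_pot [([203.9, 157.4], 0.61)]
[ 462.49787169 -162.18235421  328.17815528] 11.55
```

View pics/w12c.png

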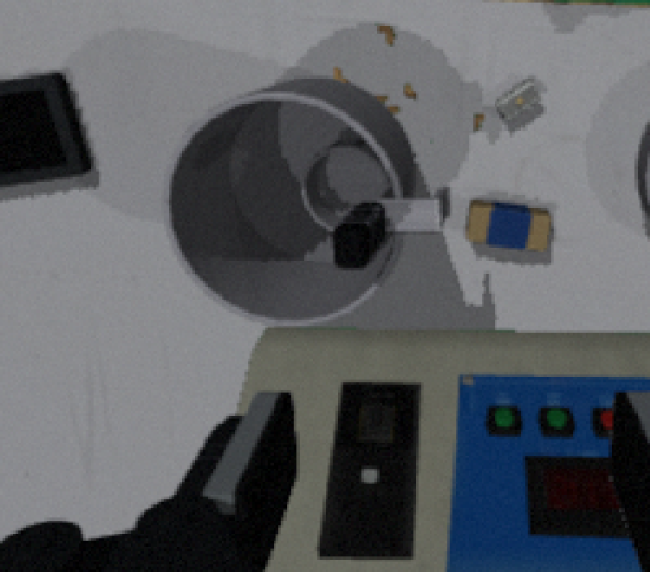

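View pics/s12.png

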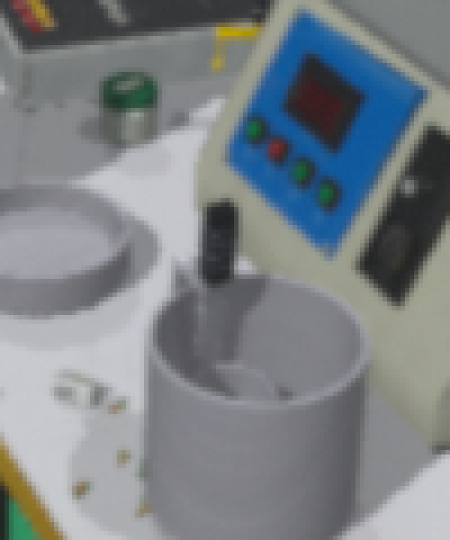

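```bash
python3 - <<'E'
from pot import *
from scipy.optimize import least_squares
im=pickle.load(open('w12.pkl','rb'))[0]
c=np.array([472,-244.5])
def pose(p):
    phi,s,a,lat,dz=p  # hook azimuth, rim position along -x local (from strap centre 28), tilt
    u=np.array([np.cos(phi),np.sin(phi),0]);k=np.array([0,0,1.]);v=np.cross(k,u)
    z=k*np.cos(a)-u*np.sin(a); x=-(u*np.cos(a)+k*np.sin(a)); y=np.cross(z,x); R=np.c_[x,y,z]
    rim=np.append(c,110+dz)+58*u+lat*v
    return R,rim-R@np.array([-s,0,84])
px=lambda x,y:np.array([80+x/2.6-.3,90+y/2.6-.3])
obs=[((-28,0,145),px(352,252)),((-58,0,58),px(446,198)),((-60,-8,88),px(441,229)),((-60,8,88),px(441,200)),((-26,0,145-25),px(361,232))]
def f(p):
    R,o=pose(p);r=[]
    for q,t in obs: r+=list(proj(im,R@np.array(q,float)+o)-t)
    return np.array(r+[p[3]*.1,p[4]*.3])
for s0 in(34,43,52):
    o=least_squares(f,[1.6,s0,.1,0,0]);print(o.x.round(3),np.degrees(o.x[2]),o.cost,o.fun.round(1))
R,og=pose(o.x)
a=np.linspace(0,6.28,60);print('origin',og,'lowest cup z',min((R@np.array([26*np.cos(t),26*np.sin(t),0])+og)[2] for t in a))
print('strap foot radial',np.linalg.norm((R@np.array([-30,0,0])+og)[:2]-c),'cup max rad',max(np.linalg.norm((R@np.array([26*np.cos(t),26*np.sin(t),0])+og)[:2]-c) for t in a))
g=potov(im,(80,90,330,310),2.6,c)
for p,q in edges(0,np.zeros(3)):
    ff=lambda X:tuple(int(v) for v in ((proj(im,R@X+og)+.5-[80,90])*2.6))
    cv2.line(g,ff(p),ff(q),(255,128,0),1)
cv2.imwrite('pics/fit12.png',g)
E
```

```text
[ 1.682 41.079  0.091 -4.759 -4.586] 5.202620578510973 138.27568712583275 [  0.   -0.6  -0.6   0.7   0.1 -11.9   0.8  11.5  -0.3   0.7  -0.5  -1.4]
[ 1.682 41.079  0.091 -4.759 -4.586] 5.202621073522682 138.2756871243688 [  0.   -0.6  -0.6   0.7   0.1 -11.9   0.8  11.5  -0.3   0.7  -0.5  -1.4]
[ 1.682 41.079  0.091 -4.759 -4.586] 5.202623379042993 138.27568712102521 [  0.   -0.6  -0.6   0.7   0.1 -11.9   0.8  11.5  -0.3   0.7  -0.5  -1.4]
origin [ 473.98728257 -219.4177215    18.03544071] lowest cup z 15.677808075868658
strap foot radial 54.790215392347434 cup max rad 51.05139878780499
```

View pics/fit12.png

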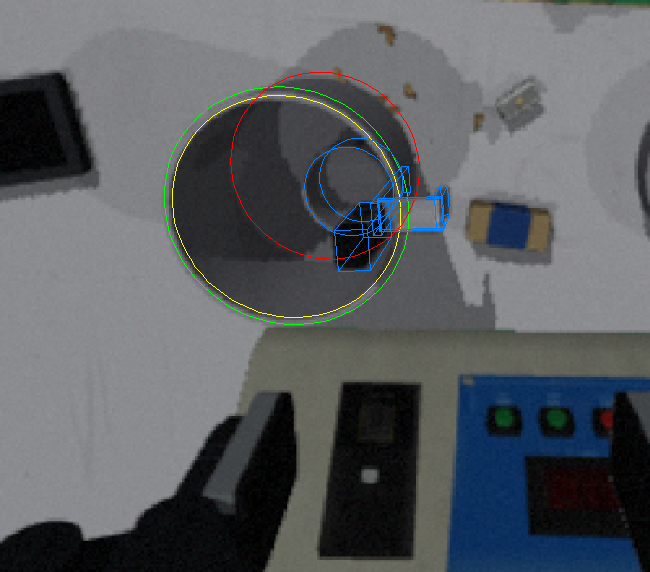

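```bash
python3 - <<'E'
from pot import *
from scipy.optimize import least_squares
im=pickle.load(open('w12.pkl','rb'))[0]
c=np.array([472,-244.5])
def pose(p):
    phi,s,a,lat=p
    u=np.array([np.cos(phi),np.sin(phi),0]);k=np.array([0,0,1.]);v=np.cross(k,u)
    z=k*np.cos(a)-u*np.sin(a); x=-(u*np.cos(a)+k*np.sin(a)); y=np.cross(z,x); R=np.c_[x,y,z]
    return R,np.append(c,110)+58*u+lat*v-R@np.array([-s,0,84])
px=lambda x,y:np.array([80+x/2.6-.3,90+y/2.6-.3])
obs=[((-28,0,145),px(352,252)),((-58,0,58),px(446,198)),((-60,8,88),px(441,229)),((-60,-8,88),px(441,200)),((-28,0,120),px(361,232))]
def f(p):
    R,o=pose(p);return np.array(sum([list(proj(im,R@np.array(q,float)+o)-t) for q,t in obs],[])+[p[3]*.1])
o=least_squares(f,[1.6,43,.1,0]);print(o.x.round(3),'tilt',np.degrees(o.x[2]),o.fun.round(1))
R,og=pose(o.x)
print('origin',og,'lowest cup z',min((R@np.array([26*np.cos(t),26*np.sin(t),0])+og)[2] for t in np.linspace(0,6.28,60)), 'strap foot r',np.linalg.norm((R@np.array([-30,0,0])+og)[:2]-c),'lip r',np.linalg.norm((R@np.array([-56,0,58])+og)[:2]-c))
t=bot.get_image('top');cv2.imwrite('pics/t12.png',cv2.resize(t['frame'][110:270,100:420,::-1],None,fx=2.5,fy=2.5,interpolation=3));print(bot.read_state()['time_s'])
E
```

```text
[ 1.675 41.061  0.091 -3.041] tilt 5.186414574594557 [-0.7 -0.7 -0.7  0.6  0.6  0.4  0.  -0.8  0.8  0.6 -0.3]
origin [ 472.44445647 -219.61671885   22.63217632] lowest cup z 20.28186879934082 strap foot r 54.662621700966206 lip r 75.28997214136825
11.65
```

View pics/t12.png

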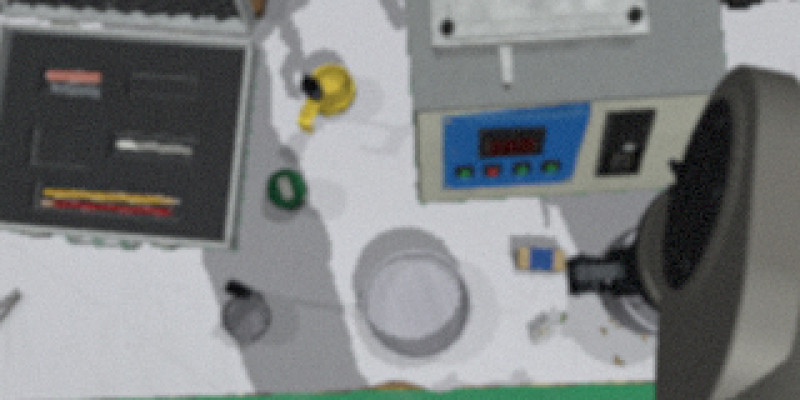

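```bash
python3 -c "
from h import *
print(bot.close_job())"
```

```text
the job is handed in; nothing more can be done
None
```

I hung the steel hooked basket by its hook over the pot's robot-left (+y) rim, drew the gripper clear and handed the job in. The last clock reading before that was 11.65 s.

**Last checks:**
- **Hook:** a fit to the last wrist picture (residuals under 1 px) puts the rim about 41 mm along the hook, where 43 mm is the middle. The lip is outside the wall, about 75 mm from the pot's axis against its 60 mm outer radius.
- **Cup:** it is inside the pot and tilts about 5°, with the strap foot resting against the inner wall. Its lowest edge is at about z = 20 mm, some 10 mm above the pot floor.
- **Release:** the hook met the rim at the height I expected, with about 13 N on the wrist. After release and retreat the wrist force was near zero.
- **Other things:** the plain basket, the low dish and the yellow look-alike stand where they were in the last overhead picture.

**Disagreements:**
- The hook started at about 37° from +x, which is 53° from +y and outside the stated 40°. I went by the pictures.
- My first fit of the basket's pose was poor, so I looked again from closer before grasping it.
- The network's pot position was about 5 mm off in y; I corrected it by overlaying the rim on the wrist and overhead pictures.

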